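# Bring the grey screwdriver to a sloping screw

### The job

Draw the grey screwdriver up out of the bench rack, tilt it until its shaft stands square to the sloping lid of the box on the tilting table, and finish while still holding it up there in the gripper: blade tip centred over the big brass screw in the middle of the lid and about 1 cm clear of it, the screwdriver touching nothing but the fingers and standing still. Leave the other two screwdrivers in the rack and do not disturb the things lying about.

Things in the scene. Friction and masses are not known exactly. Their poses are not given: they have to be found in the camera images.
- screwdriver_grey: the screwdriver to take: grey and black handle, 100 mm long, round, 24 mm thick at z = 10, 30 mm at z = 58 to 90; steel shaft 5.5 mm thick, 100 mm long. Stands loose, blade down, in one of the rack's holes, the handle's shoulder on the rack's top. Origin: on the axis at that shoulder; z axis from blade to handle end (up in the rack). About 100 g, centre of mass at z = +45 mm.
- screwdriver_grey_tip (a point): the end of the grey screwdriver's blade, on its axis, 100 mm from the shoulder; axes as the screwdriver's
- screwdriver_orange: a screwdriver to be left in the rack: orange and black handle 109 mm long and up to 32 mm thick, 100 mm shaft; origin and axes as for the grey one
- screwdriver_red: a screwdriver to be left in the rack: red and black handle 86 mm long and up to 24 mm thick, 75 mm shaft; origin and axes as for the grey one
- tool_rack: fixed bench rack: blue plastic block 50 x 216 x 40 mm between dark steel end plates, its top 115 mm above the bench, open below; three vertical square through holes, 8.5 mm wide, in a row along its y axis, at y = -72, 0, +72 mm. Origin: on the bench under the middle; z up. Which screwdriver stands in which hole varies.
- tilt_table: fixed tilting assembly table: dark steel base 160 x 140 x 12 mm with two aluminium quadrant arcs at its sides, carrying the tilting plate with the terminal box clamped on it. Origin: on the bench under the base's middle; its x axis points level, from the plate's low hinged edge to its raised edge (roughly away from the robot).
- tilt_plate (a joint): slope of the plate and of the box's lid from level, rad (0 = level; starts between 0.45 and 0.66); stiff, it stays where it is. The hinge lies along the table's y axis, 65 mm before the table's origin and 27 mm above the bench.
- screw (a point): centre of the top of the brass slotted screw head, 16 mm across, in the middle of the grey lid (82 x 72 mm) of the terminal box; the head's top stands 10 mm over the lid. z axis: the lid's outward normal, tilted from vertical by the slope toward the table's -x side; x axis: up the slope; y axis: level.
- tape_green: bystander: roll of green tape, 70 x 70 x 18 mm, lying; origin under its middle
- contactor: bystander: light grey contactor, 50 x 45 x 57 mm; origin under its middle
- cutters_red: bystander: side cutters with red handles, 62 x 127 x 14 mm, lying; origin under the middle

How it is judged (in metres and radians):
On the way:
1. the grey screwdriver is drawn out of the rack: its blade tip above the rack's top, held in the fingers (z of screwdriver_grey_tip in the frame of tool_rack above 0.118 m and contact force between the fingers and screwdriver_grey above 1 N), for 0.2 s.
At the end, for the whole second after the job is handed in: Grey screwdriver held (over 1 N), still, touching nothing else; axis within 0.2 rad of the lid's normal; tip within 8 mm of the screw's centre along and across the slope, 2 to 25 mm off its top, over 70 mm above the bench. Other screwdrivers and bystanders within 30 mm of their starts (contact force between the fingers and screwdriver_grey above 1 N and angle between the z axis of screwdriver_grey and the z axis of screw, either way round below 0.2 rad and z of screwdriver_grey in the frame of screw above 0.09 m and x of screwdriver_grey_tip in the frame of screw between -0.008 and 0.008 m and y of screwdriver_grey_tip in the frame of screw between -0.008 and 0.008 m and z of screwdriver_grey_tip in the frame of screw between 0.002 and 0.025 m and height (world z) of screwdriver_grey_tip above 0.07 m and contact force between screwdriver_grey and tilt_table below 0.2 N and contact force between screwdriver_grey and tool_rack below 0.2 N and contact force between screwdriver_grey and screwdriver_orange below 0.2 N and contact force between screwdriver_grey and screwdriver_red below 0.2 N and contact force between screwdriver_grey and tape_green below 0.2 N and contact force between screwdriver_grey and contactor below 0.2 N and contact force between screwdriver_grey and cutters_red below 0.2 N and linear speed of screwdriver_grey below 0.03 m/s and angular speed of screwdriver_grey below 0.2 rad/s and distance of each of screwdriver_orange, screwdriver_red, tape_green, contactor, cutters_red from where it was at the start of the episode below 0.03 m); the arm keeps its last pose, push and grip.
It fails at once if another screwdriver is drawn out or a bystander is pushed away (moved over 30 mm) (distance of any of screwdriver_orange, screwdriver_red, tape_green, contactor, cutters_red from where it was at the start of the episode above 0.03 m).
It also fails if it takes over 35 s, if anything falls off the work surface, if the arm or the gripper's body presses on something with over 40 N, if the wrist force passes 120 N, or if a joint passes its speed limit or range.

### The arm

A 7-joint arm with a two-finger parallel gripper is mounted at the origin on a cart in front of the work surface, level with it; the furniture and walls round the work are solid. World frame = base frame: x ahead of the robot, y to its left, z up, the work surface at z = 0. Lengths are in m, angles in degrees, forces in N, time in s.
With the tool pointing down it reaches from about 0.425 to 0.875 m from the base axis. Payload 4.7 kg.
Tool frame: the origin (TCP) lies between the finger pads; the fingertips stand env.tip_reach ahead of it and the grasp point (between the pads) lies 2 mm behind it (env.tip_reach is the distance from the TCP to the fingertips, in m); z points along the fingers, y is the line along which they close (so a half turn about z gives the same grasp; the last joint's range is limited). The gripper opens to 87 mm and grips with 3 to 60 N. Pads are 19 mm wide; open, the fingers measure 117 mm over their backs; the gripper's body (75 mm by 190 mm) begins 51 mm behind the grasp point.
Start: joints at [71.11, 18.392, -4.016, 83.108, 1.295, 78.541, -3.26], TCP at [0.219, -0.612, 0.24] pointing down, gripper open.
Joint ranges: [-163.93, 163.93], [-17.29, 119.83], [-79.2, 71.16], [3.27, 140.29], [-89.18, 269.18], [5.43, 117.66], [-154.24, 154.24]. Speed limits (degrees/s): [147.25, 147.25, 180, 180, 180, 180, 180].

### API

Orientations are given as [roll, pitch, yaw] about the fixed x, y, z axes, in that order (R = Rz(yaw) Ry(pitch) Rx(roll)).
In Python, from cell import env gives the robot as it stands.
- The arm moves only by the shell command python3 steer.py FILE [FORCE], which reads ROWS from the file FILE. ROWS is a JSON list of rows, 1 to 8 of them, each of 5 numbers: dx, dy, dz in mm, then a turn about the tool's z in units of 5 degrees, then the finger opening in m; each row is the pose to reach, as a shift and turn from the pose commanded when the command began, along the tool's axes at that moment; what a row does not reach only later rows make up. A row lasts 1/12 s, in which the tool goes at most 0.0417 m and 7.16 degrees, less where a joint would pass 70% of its speed; a pose out of reach is approached as far as the arm can. The fingers move at their own pace and stop on an object; FORCE is the grip in N (left out, the last holds). Time passes only in rows, so rows that do not move let the fingers close. It prints the time, the measured TCP pose, the force, the opening and the grip force at its end. Input that does not fit is refused with a message, and nothing moves.
- env.get_obs(): the state, without advancing time (a new reading comes with each control period).
- env.read_camera(name): name is "side" or "top" or "wrist"; returns a dict with "color" (400x640x3 uint8, blue, green, red), "fx", "fy", "cx", "cy" (pixels), "world_from_camera" (4x4, takes a point from camera to world coordinates). Camera axes: x right, y down, z forward; pixel columns grow to the right and rows downward; lengths in m; the calibration is good to about 2 mm. A picture is of the moment at which its call begins. There is no depth.
- env.sign_off(): hands the job in; it is judged then, once.
The state is a dict: "time_s": time; "qpos": joint angles; "joint_velocities": joint speeds; "effort": joint torques, N m; "tool_pos": TCP position; "tool_rot": TCP orientation; "force": force on the tool from outside, world axes, zero at the start; "wrist_torque": the same for the moment, N m; "grip_width": finger opening in m; "grasp_force": force on a finger pad.
Only numpy, scipy, OpenCV 4.12 (cv2) and the standard library are available. Lean on these libraries where they do the work, as an engineer would, in place of code of your own. Each camera call takes 0.05 s, during which the arm holds its last target. There are 200 camera calls.

## Working session

There is one attempt and no reset: what is moved stays moved. The work goes in short steps, Python scripts to look and compute and a shell command to move; the robot and the scene stay as the last step left them, time stands still between calls to the robot, and variables do not carry over. Pictures are saved under pics/ and viewed, at most 10 in all, crops included, and the job is handed in when it is done.

```bash
ls; mkdir -p pics; python3 - <<'E'
from cell import env
import cv2,numpy as np
o=env.get_obs();print(o['tool_pos'],o['tool_rot'],o['grip_width'],env.tip_reach)
np.set_printoptions(precision=4,suppress=True)
for n in ['side','top','wrist']:
    c=env.read_camera(n);cv2.imwrite(f'pics/{n}0.png',c['color']);print(n,c['fx'],c['fy'],c['cx'],c['cy']);print(c['world_from_camera'])
E
```

```text
cell.py
pics
steer.py
  3 cell.py
  5 steer.py
  8 total
[ 0.21886505 -0.61150208  0.23845754] [-1.79890726e+02  5.54606829e-03  1.96988427e+01] 0.08707060972594469 0.017
side 491.0912397047673 491.0912397047673 316.7875935737418 206.85723657608128
[[-0.9039 -0.3168  0.2874  0.1095]
 [-0.4276  0.6874 -0.587   0.596 ]
 [-0.0115 -0.6535 -0.7568  1.023 ]
 [ 0.      0.      0.      1.    ]]
top 402.06898194538365 402.06898194538365 322.05804452844285 195.3076259134748
[[-0.0127 -0.9811  0.1932  0.2592]
 [-0.9998  0.0098 -0.0162 -0.1071]
 [ 0.014  -0.1933 -0.981   1.1093]
 [ 0.      0.      0.      1.    ]]
wrist 303.05098749464025 303.05098749464025 314.97197970339494 196.88122995957895
[[ 0.3378 -0.9124 -0.2312  0.2815]
 [-0.9412 -0.3279 -0.081  -0.5894]
 [-0.0019  0.245  -0.9695  0.3839]
 [ 0.      0.      0.      1.    ]]
```
View pics/side0.png

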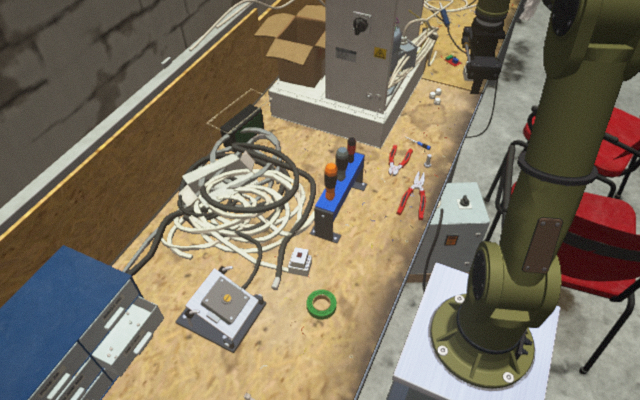

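View pics/top0.png

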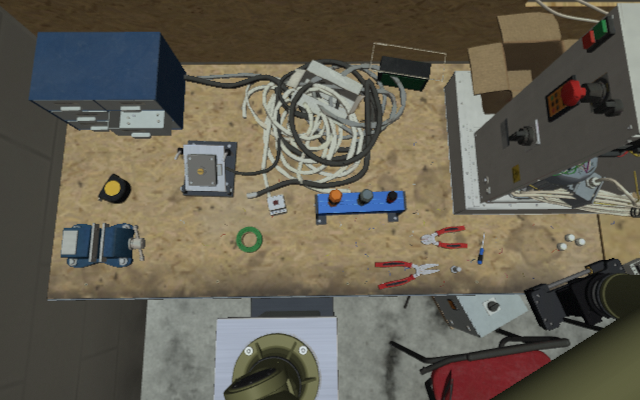

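```bash
cat > h.py <<'E'
import cv2,numpy as np
np.set_printoptions(precision=4,suppress=True)
def ray(c,uv):
    T=c['world_from_camera'];d=T[:3,:3]@[(uv[0]-c['cx'])/c['fx'],(uv[1]-c['cy'])/c['fy'],1]
    return T[:3,3],d/np.linalg.norm(d)
def plane(c,uv,z):
    o,d=ray(c,uv);return o+d*(z-o[2])/d[2]
def tri(*cu):
    A=0;b=0
    for c,uv in cu:
        o,d=ray(c,uv);P=np.eye(3)-np.outer(d,d);A=A+P;b=b+P@o
    p=np.linalg.solve(A,b)
    return p,[float(np.linalg.norm((np.eye(3)-np.outer(ray(c,u)[1],ray(c,u)[1]))@(p-ray(c,u)[0]))) for c,u in cu]
def proj(c,p):
    T=c['world_from_camera'];q=T[:3,:3].T@(np.asarray(p)-T[:3,3])
    return np.array([c['fx']*q[0]/q[2]+c['cx'],c['fy']*q[1]/q[2]+c['cy']])
E
python3 - <<'E'
import cv2,numpy as np
s=cv2.imread('pics/side0.png');t=cv2.imread('pics/top0.png')
def crop(i,x,y):return cv2.resize(i[y:y+75,x:x+100],(400,300),interpolation=cv2.INTER_CUBIC)
a=np.vstack([np.hstack([crop(s,290,130),crop(t,310,170)]),np.hstack([crop(s,172,263),crop(t,160,133)])])
cv2.imwrite('pics/c1.png',a)
E
```

View pics/c1.png

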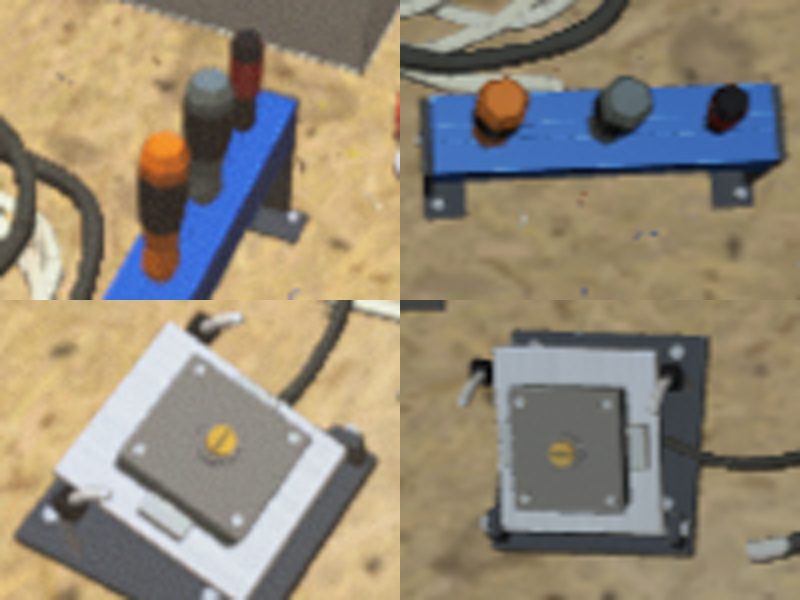

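```bash
python3 - <<'E'
from h import *
from cell import env
S=env.read_camera('side');T=env.read_camera('top')
s=lambda x,y,ox,oy,px,py:(ox+(x-px+.5)/4-.5,oy+(y-py+.5)/4-.5)
sr=lambda x,y:s(x,y,290,130,0,0); tr=lambda x,y:s(x,y,310,170,400,0)
st=lambda x,y:s(x,y,172,263,0,300); tt=lambda x,y:s(x,y,160,133,400,300)
P={}
for n,a,b in [('screw',(222,440),(562,455)),('b',(200,370),(606,405)),('c',(293,438),(608,506)),('d',(237,520),(524,498)),('a',(138,450),(519,393))]:
    P[n],r=tri((S,st(*a)),(T,tt(*b)));print(n,P[n],r)
ux=(P['a']+P['b']-P['c']-P['d']);uy=(P['a']+P['d']-P['b']-P['c']);n=np.cross(ux,uy);n/=np.linalg.norm(n)
print('normal',n,'slope',np.arccos(n[2]),'yaw x',np.degrees(np.arctan2(-n[1],-n[0])),np.degrees(np.arctan2(uy[1],uy[0]))-90)
print('slope from screw', )
for nm,a,b in [('grey',(210,82),(628,100)),('orange',(164,147),(503,100)),('red',(247,42),(733,100))]:
    print(nm,tri((S,sr(*a)),(T,tr(*b))))
# rack corners top, z=.115 : blue top right far/near; left far/near
for nm,b in [('Lfar',(430,97)),('Rfar',(777,84)),('Rnear',(779,156)),('Lnear',(435,174))]: print(nm,plane(T,tr(*b),.115))
# heigths: far-right rack corner in both views
print(tri((S,sr(299,100)),(T,tr(780,156))), tri((S,sr(262,88)),(T,tr(777,84))))
# handle base (shoulder) ray in both
print('greybase',tri((S,sr(206,196)),(T,tr(604,135))))
E
```

```text
screw [0.5259 0.1913 0.0955] [0.0007772340482111899, 0.0007772340482112986]
b [0.557  0.1623 0.103 ] [0.0007577313595119254, 0.0007577313595118182]
c [0.4975 0.1656 0.0773] [0.002421177438852485, 0.0024211774388525767]
d [0.5019 0.2207 0.0752] [0.0004378979072820891, 0.00043789790728225646]
a [0.5634 0.2183 0.1016] [0.0017790185558558141, 0.001779018555855874]
normal [-0.3917  0.0676  0.9176] slope 0.40877458017225626 yaw x -9.790384890727374 -5.57138684523153
slope from screw
grey (array([ 0.4379, -0.2233,  0.2116]), [0.0014632449866963072, 0.0014632449866962527])
orange (array([ 0.4365, -0.1515,  0.2214]), [0.001234717010792961, 0.0012347170107929318])
red (array([ 0.4405, -0.2874,  0.1915]), [0.0006214240167059629, 0.0006214240167058977])
Lfar [ 0.4587 -0.1111  0.115 ]
Rfar [ 0.465 -0.331  0.115]
Rnear [ 0.4188 -0.3299  0.115 ]
Lnear [ 0.4097 -0.1138  0.115 ]
(array([ 0.4185, -0.331 ,  0.1133]), [0.0005426952076742979, 0.0005426952076743502]) (array([ 0.456 , -0.3335,  0.1111]), [0.00981586117255153, 0.009815861172551508])
greybase (array([ 0.4353, -0.2195,  0.117 ]), [0.002370895873537574, 0.0023708958735375605])
```

The rows are not in the units I measure in: shifts go in mm and turns go in units of 5 degrees. I convert before sending: -0.227 m is -227, 0.199 m is 199, -72 degrees is -14.4.

```bash
echo '[[50,-57,-20,-2.8,0.08],[100,-114,-40,-5.6,0.08],[150,-170,-40,-8.4,0.08],[199,-227,-40,-11.2,0.08],[199,-227,-40,-14.4,0.08],[199,-227,-40,-14.4,0.08],[199,-227,-40,-14.4,0.08],[199,-227,-40,-14.4,0.08]]' > mv.in && python3 steer.py mv.in 40
echo '[[0,0,0,0,0.08],[0,0,0,0,0.08],[0,0,0,0,0.08]]' > mv.in && python3 steer.py mv.in
```

```text
time_s: 0.92
tool_pos: [0.333, -0.3252, 0.2805]
tool_rot: [179.9, -0.0, 77.8]
force: [1.1, 0.4, 0.2]
grip_width: 0.0798
grasp_force: 0.0
time_s: 1.17
tool_pos: [0.3291, -0.3324, 0.2795]
tool_rot: [-180.0, 0.0, 76.8]
force: [0.3, 0.0, 0.9]
grip_width: 0.08
grasp_force: 0.0
```

In the tool's units: 0.132 m is 132, 0.081 m is 81, -15 degrees is -3.

```bash
echo '[[33,20,0,-1,0.08],[66,40,0,-2,0.08],[100,60,0,-3,0.08],[132,81,0,-3,0.08],[132,81,0,-3,0.08],[132,81,0,-3,0.08],[132,81,0,-3,0.08],[132,81,0,-3,0.08]]' > mv.in && python3 steer.py mv.in
python3 - <<'E'
from h import *
from cell import env
W=env.read_camera('wrist');S=env.read_camera('side')
cv2.imwrite('pics/w1.png',W['color']);cv2.imwrite('pics/s1.png',S['color'])
o=env.get_obs();print(o['tool_pos'],o['tool_rot'])
for z in (.115,.15,.215):print(proj(W,[.438,-.2225,z]))
print(proj(W,o['tool_pos']))
E
```

```text
time_s: 1.83
tool_pos: [0.4373, -0.2231, 0.2791]
tool_rot: [-179.9, -0.0, 91.7]
force: [-0.9, 0.6, -1.0]
grip_width: 0.0799
grasp_force: 0.0
[ 0.4375 -0.2226  0.2794] [-179.9748    0.0009   91.7619]
[315.9249 185.5362]
[315.9889 193.3564]
[316.1601 214.3042]
[315.5303 251.8408]
```

View pics/w1.png

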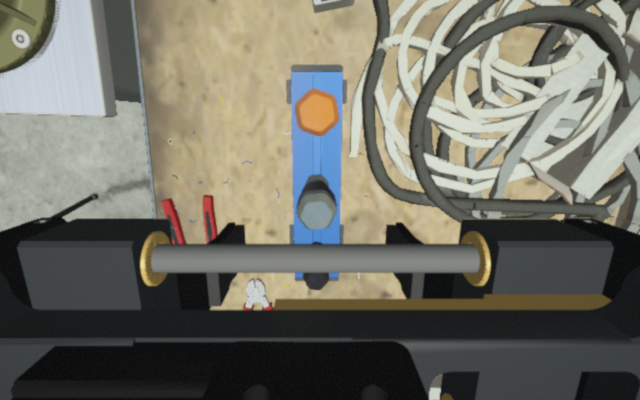

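```bash
echo '[[1,0,30,0,0.08],[1,0,60,0,0.08],[1,0,85,0,0.08],[1,0,94.5,0,0.08],[1,0,94.5,0,0.08],[1,0,94.5,0,0.03],[1,0,94.5,0,0.02],[1,0,94.5,0,0.02]]' > mv.in && python3 steer.py mv.in 40
echo '[[0,0,0,0,0.02],[0,0,0,0,0.02],[0,0,0,0,0.02],[0,0,0,0,0.02]]' > mv.in && python3 steer.py mv.in
```

```text
time_s: 2.6
tool_pos: [0.4396, -0.2205, 0.1869]
tool_rot: [179.8, 0.1, 92.0]
force: [0.4, -0.4, 0.8]
grip_width: 0.0669
grasp_force: 0.0
time_s: 2.93
tool_pos: [0.4386, -0.2199, 0.1853]
tool_rot: [180.0, 0.0, 92.0]
force: [0.2, 0.6, -0.3]
grip_width: 0.0413
grasp_force: 0.0
```

```bash
echo '[[0,0,0,0,0.02],[0,0,0,0,0.02],[0,0,0,0,0.02],[0,0,0,0,0.02],[0,0,0,0,0.02],[0,0,0,0,0.02]]' > mv.in && python3 steer.py mv.in
```

```text
time_s: 3.43
tool_pos: [0.4385, -0.2198, 0.1851]
tool_rot: [-180.0, 0.0, 92.0]
force: [0.4, -0.0, 0.6]
grip_width: 0.0291
grasp_force: 39.9
```

In the tool's units: -0.092 m is -92, -0.08 m is -80, 28 degrees is 5.6.

```bash
echo '[[0,0,-30,0,0.02],[0,0,-60,0,0.02],[0,0,-80,0,0.02],[0,0,-92,0,0.02],[0,0,-92,1.4,0.02],[0,0,-92,2.8,0.02],[0,0,-92,4.2,0.02],[0,0,-92,5.6,0.02]]' > mv.in && python3 steer.py mv.in
echo '[[0,0,0,1.4,0.02],[0,0,0,2.8,0.02],[0,0,0,4.2,0.02],[0,0,0,5.6,0.02],[0,0,0,7,0.02],[0,0,0,8.4,0.02],[0,0,0,9.8,0.02],[0,0,0,11.2,0.02]]' > mv.in && python3 steer.py mv.in
echo '[[0,0,0,1.4,0.02],[0,0,0,1.4,0.02],[0,0,0,1.4,0.02],[0,0,0,1.4,0.02]]' > mv.in && python3 steer.py mv.in
python3 - <<'E'
from h import *
from cell import env
S=env.read_camera('side')['color'];T=env.read_camera('top')['color']
c=lambda i,x,y:cv2.resize(i[y:y+100,x:x+100],(400,400),interpolation=cv2.INTER_CUBIC)
cv2.imwrite('pics/c2.png',np.hstack([c(S,295,105),c(T,315,150)]))
E
```

```text
time_s: 4.1
tool_pos: [0.4381, -0.2199, 0.2764]
tool_rot: [-179.9, 0.0, 63.6]
force: [0.4, -0.7, -0.6]
grip_width: 0.029
grasp_force: 39.9
time_s: 4.77
tool_pos: [0.4378, -0.2193, 0.2759]
tool_rot: [-179.9, 0.1, 7.7]
force: [-1.2, -0.0, 0.4]
grip_width: 0.0295
grasp_force: 39.9
time_s: 5.1
tool_pos: [0.438, -0.2196, 0.2764]
tool_rot: [-180.0, 0.1, 1.2]
force: [-0.4, -0.4, -1.3]
grip_width: 0.0292
grasp_force: 39.9
```

View pics/c2.png

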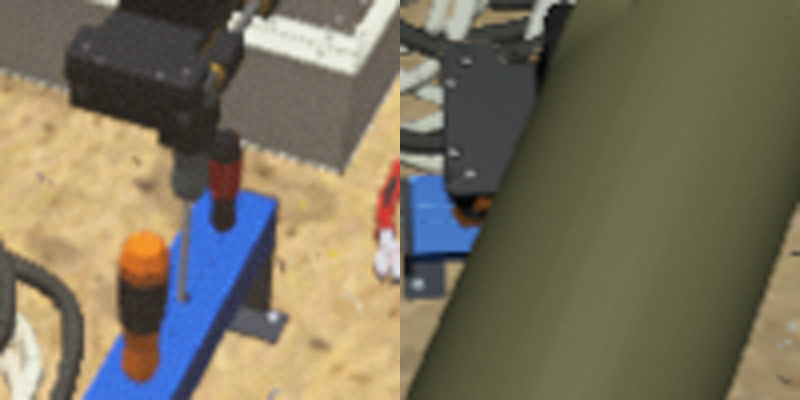

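In the tool's units: 0.0027 m is 2.7, 0.0015 m is 1.5.

```bash
echo '[[10,0,0,0,0.02],[20,0,0.5,0,0.02],[30,0,1.5,0,0.02],[39,0,2.7,0,0.02],[39,0,2.7,0,0.02]]' > mv.in && python3 steer.py mv.in 25
echo '[[10,0,2,0,0.02],[20,0,5,0,0.02],[30,0,8,0,0.02],[37,0,11,0,0.02],[37,0,11,0,0.02],[37,0,11,0,0.02]]' > mv.in && python3 steer.py mv.in
python3 - <<'E'
from h import *
from cell import env
S=env.read_camera('side')['color'];T=env.read_camera('top')['color']
c=lambda i,x,y:cv2.resize(i[y:y+100,x:x+100],(400,400),interpolation=cv2.INTER_CUBIC)
cv2.imwrite('pics/c3.png',np.hstack([c(S,285,95),c(T,315,130)]))
E
```

```text
time_s: 5.62
tool_pos: [0.4795, -0.2186, 0.2738]
tool_rot: [-179.9, -0.0, 1.1]
force: [-0.5, -0.2, -0.6]
grip_width: 0.0294
grasp_force: 25.0
time_s: 6.12
tool_pos: [0.515, -0.2183, 0.263]
tool_rot: [-180.0, 0.0, 1.0]
force: [-0.9, 0.4, -1.3]
grip_width: 0.0288
grasp_force: 25.1
```

View pics/c3.png

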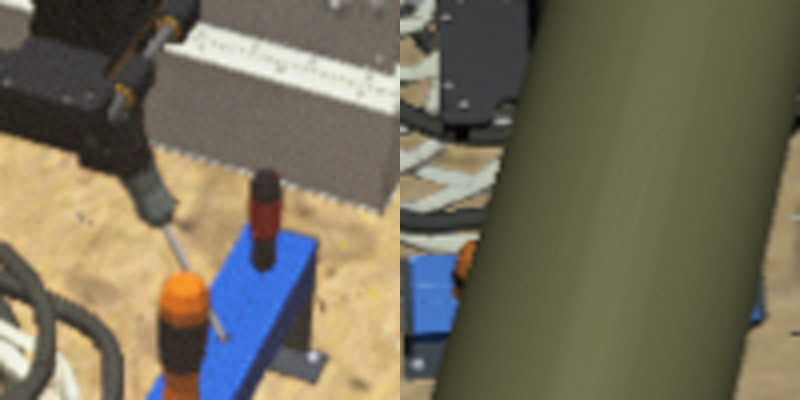

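In the tool's units: -0.137 m is -137, -0.03 m is -30, -7 degrees is -1.4.

```bash
echo '[[0,0,0,0,0.02],[0,0,-30,0,0.02],[0,0,-60,0,0.02],[0,0,-90,0,0.02],[0,0,-120,0,0.02],[0,0,-137,0,0.02],[0,0,-137,-1.4,0.02],[0,0,-137,-2.8,0.02]]' > mv.in && python3 steer.py mv.in 60
echo '[[0,0,0,-1.4,0.02],[0,0,0,-2.8,0.02],[0,0,0,-4.2,0.02],[0,0,0,-5.6,0.02],[0,0,0,-7,0.02],[0,0,0,-8.4,0.02],[0,0,0,-9.8,0.02],[0,0,0,-11.2,0.02]]' > mv.in && python3 steer.py mv.in
echo '[[0,0,0,0,0.02],[0,0,0,0,0.02]]' > mv.in && python3 steer.py mv.in
```

```text
time_s: 6.88
tool_pos: [0.5154, -0.2186, 0.4029]
tool_rot: [179.8, -0.2, 15.3]
force: [-0.3, -0.3, -1.0]
grip_width: 0.0282
grasp_force: 60.3
time_s: 7.55
tool_pos: [0.5148, -0.2186, 0.4011]
tool_rot: [179.9, 0.0, 71.3]
force: [-0.9, 0.1, -0.9]
grip_width: 0.0281
grasp_force: 60.3
time_s: 7.72
tool_pos: [0.5146, -0.2186, 0.4009]
tool_rot: [179.9, 0.0, 70.8]
force: [-0.3, 0.8, -0.8]
grip_width: 0.0285
grasp_force: 60.3
```

In the tool's units: 0.138 m is 138, 0.028 m is 28, -56 degrees is -11.2.

```bash
echo '[[28,-16,0,-1.4,0.02],[55,-33,0,-2.8,0.02],[83,-50,0,-4.2,0.02],[110,-66,0,-5.6,0.02],[138,-82,0,-7,0.02],[165,-100,0,-8.4,0.02],[193,-115,0,-9.8,0.02],[220,-130,0,-11.2,0.02]]' > mv.in && python3 steer.py mv.in
echo '[[0,0,0,0,0.02],[0,0,0,0,0.02]]' > mv.in && python3 steer.py mv.in
```

```text
time_s: 8.38
tool_pos: [0.4628, 0.0337, 0.4008]
tool_rot: [180.0, 0.1, 127.1]
force: [0.9, 0.1, -0.6]
grip_width: 0.0286
grasp_force: 60.3
time_s: 8.55
tool_pos: [0.463, 0.0341, 0.4011]
tool_rot: [180.0, 0.2, 127.1]
force: [1.3, -0.4, 0.4]
grip_width: 0.0286
grasp_force: 60.3
```

In the tool's units: 0.155 m is 155, 0.0756 m is 75.6, -46 degrees is -9.2.

```bash
echo '[[30,14,0,-1.4,0.02],[60,28,0,-2.8,0.02],[90,42,0,-4.2,0.02],[120,58,10,-5.6,0.02],[155,75.6,30,-7,0.02],[155,75.6,60,-8.4,0.02],[155,75.6,90,-9.2,0.02],[155,75.6,100,-9.2,0.02]]' > mv.in && python3 steer.py mv.in
echo '[[0,0,0,0,0.02],[0,0,0,0,0.02],[0,0,0,0,0.02],[0,0,0,0,0.02]]' > mv.in && python3 steer.py mv.in
python3 - <<'E'
from h import *
from cell import env
S=env.read_camera('side');T=env.read_camera('top');W=env.read_camera('wrist')
o=env.get_obs();print(o['tool_pos'],o['tool_rot'])
for n,C in zip('stw',(S,T,W)):
    cv2.imwrite(f'pics/{n}4.png',C['color']);print(proj(C,[.504,.194,.1405]))
c=lambda i,x,y,w,h:cv2.resize(i[y:y+h,x:x+w],(400,300),interpolation=cv2.INTER_CUBIC)
cv2.imwrite('pics/c4.png',np.vstack([np.hstack([c(S['color'],172,233,120,90),c(T['color'],150,133,100,75)]),np.hstack([c(W['color'],0,0,640,400),np.zeros((300,400,3),np.uint8)])]))
E
```

```text
time_s: 9.22
tool_pos: [0.429, 0.1996, 0.2966]
tool_rot: [-179.9, -0.3, 172.9]
force: [-0.4, -1.5, -0.7]
grip_width: 0.0279
grasp_force: 60.3
time_s: 9.55
tool_pos: [0.4316, 0.201, 0.3021]
tool_rot: [179.9, 0.1, 172.8]
force: [0.1, -0.4, -1.4]
grip_width: 0.028
grasp_force: 60.3
[0.431  0.2012 0.3013] [179.9738   0.0905 172.9274]
[232.5279 291.5207]
[193.3826 175.0758]
[316.6215 251.9831]
```

View pics/c4.png

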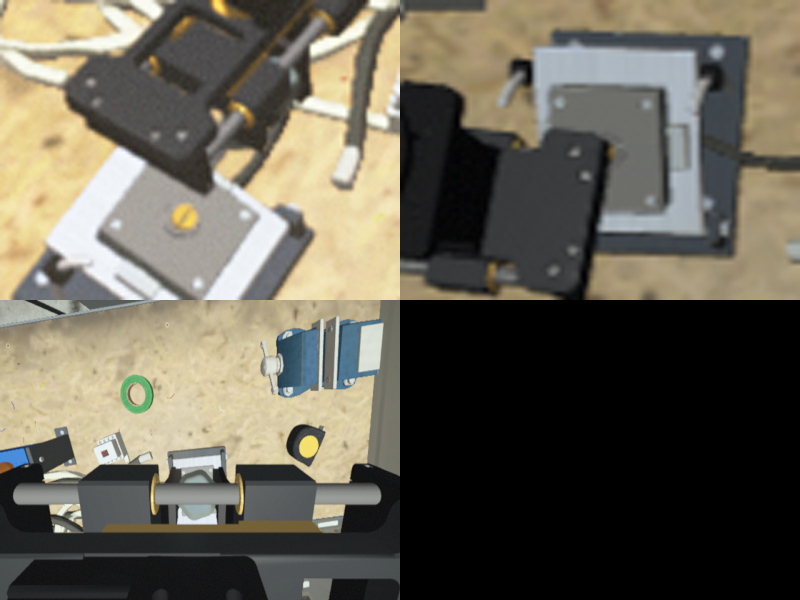

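```bash
cat > snap.py <<'E'
import sys,pickle
from h import *
from cell import env
k=sys.argv[1];o=env.get_obs();d={'o':o}
for n in ('side','top'): d[n]=env.read_camera(n);cv2.imwrite(f'pics/{n}_{k}.png',d[n]['color'])
pickle.dump(d,open(f'{k}.pkl','wb'))
from scipy.spatial.transform import Rotation as R
M=R.from_euler('xyz',o['tool_rot'],degrees=True).as_matrix()
p=np.array(o['tool_pos'])+M@[-.075,0,.153];print(o['tool_pos'],o['tool_rot'],p,proj(d['side'],p),proj(d['top'],p))
E
echo '[[0,0,-40,0,0.02],[0,0,-40,-1.4,0.02],[0,0,-40,-2.8,0.02],[0,0,-40,-4.2,0.02],[0,0,-40,-5.6,0.02],[0,0,-40,-7,0.02],[0,0,-40,-8.4,0.02],[0,0,-40,-9.8,0.02]]' > mv.in && python3 steer.py mv.in
echo '[[0,0,0,0,0.02],[0,0,0,0,0.02],[0,0,0,0,0.02]]' > mv.in && python3 steer.py mv.in; python3 snap.py p1
echo '[[0,0,0,-1.4,0.02],[0,0,0,-2.8,0.02],[0,0,0,-4.2,0.02],[0,0,0,-5.6,0.02],[0,0,0,-5.6,0.02],[0,0,0,-5.6,0.02],[0,0,0,-5.6,0.02]]' > mv.in && python3 steer.py mv.in; python3 snap.py p2
python3 - <<'E'
import pickle
from h import *
from scipy.spatial.transform import Rotation as R
a=[]
for k in ('p1','p2'):
    d=pickle.load(open(k+'.pkl','rb'));M=R.from_euler('xyz',d['o']['tool_rot'],degrees=True).as_matrix()
    p=np.array(d['o']['tool_pos'])+M@[-.075,0,.153]
    r=[]
    for n in ('side','top'):
        u=np.round(proj(d[n],p)).astype(int)
        x,y=u-[50,37];print(k,n,x,y);r.append(cv2.resize(d[n]['color'][y:y+75,x:x+100],(400,300),interpolation=cv2.INTER_CUBIC))
    a.append(np.hstack(r))
cv2.imwrite('pics/c5.png',np.vstack(a))
E
```

```text
time_s: 10.37
tool_pos: [0.4305, 0.2012, 0.3408]
tool_rot: [-180.0, 0.0, -137.7]
force: [-0.1, 0.6, -1.6]
grip_width: 0.0282
grasp_force: 60.3
time_s: 10.62
tool_pos: [0.4304, 0.2012, 0.3405]
tool_rot: [-180.0, 0.0, -138.2]
force: [0.4, 0.7, -0.1]
grip_width: 0.0283
grasp_force: 60.3
[0.4304 0.2012 0.3405] [-179.9855    0.0118 -138.1863] [0.4864 0.2512 0.1875] [221.1848 305.5615] [162.4705 177.7371]
time_s: 11.3
tool_pos: [0.4303, 0.2012, 0.3403]
tool_rot: [-180.0, -0.0, -110.2]
force: [-0.3, 0.1, -0.4]
grip_width: 0.0288
grasp_force: 60.3
[0.4303 0.2012 0.3403] [-179.9988   -0.0071 -110.207 ] [0.4562 0.2715 0.1873] [228.9373 320.3466] [152.897  190.4199]
p1 side 171 269
p1 top 112 141
p2 side 179 283
p2 top 103 153
```

View pics/c5.png

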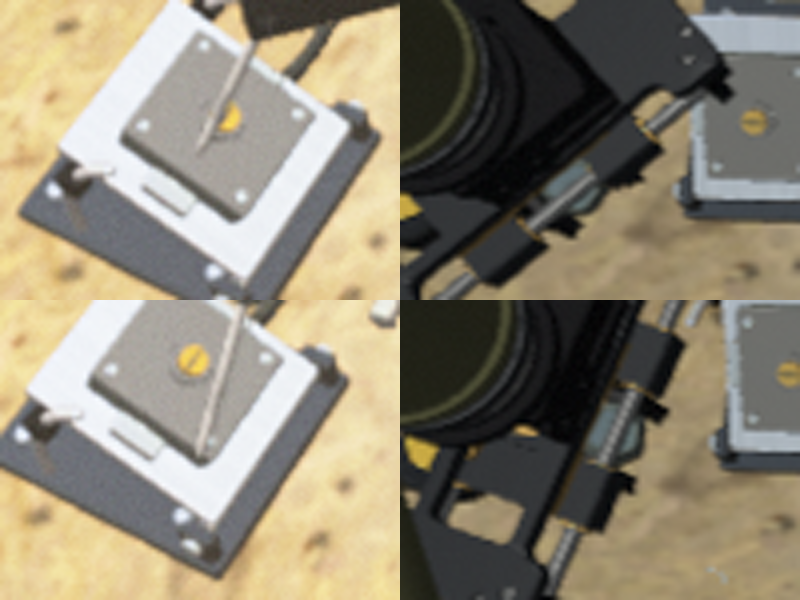

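```bash
python3 - <<'E'
import pickle
from h import *
from scipy.spatial.transform import Rotation as R
from scipy.optimize import least_squares
D=[]
for k,ox,oy,t in (('p1',171,269,(203,151)),('p2',179,283,(203,156))):
    d=pickle.load(open(k+'.pkl','rb'));D.append((d['side'],R.from_euler('xyz',d['o']['tool_rot'],degrees=True).as_matrix(),np.array(d['o']['tool_pos']),np.array([ox+(t[0]+.5)/4-.5,oy+(t[1]+.5)/4-.5])))
def f(q):
    e=[proj(c,p+M@q)-u for c,M,p,u in D]
    return np.r_[np.concatenate(e),(np.linalg.norm(q-[0,0,-.002])-.172)/.002]
for free in (0,1):
    s=least_squares(lambda q:f(q)[:4] if free else f(q),[-.075,0,.153]);q=s.x;print(q,s.fun,'tilt',np.arctan2(-q[0],q[2]+.002),'side',np.arcsin(q[1]/.172))
E
python3 - <<'E'
# screw re-measured by brass colour in side and top
import sys;sys.path.insert(0,'.')
import os;os.chdir('.')
from h import *
from cell import env
S=env.read_camera('side');T=env.read_camera('top')
S0=cv2.imread('pics/side0.png');T0=cv2.imread('pics/top0.png')
def cen(i,x,y):
    h=cv2.cvtColor(i[y-9:y+10,x-9:x+10],cv2.COLOR_BGR2HSV);m=((h[...,1]>130)&(h[...,2]>110)&(h[...,0]>10)&(h[...,0]<32)).astype(float)
    ys,xs=np.nonzero(m);return (x-9+xs.mean(),y-9+ys.mean(),int(m.sum()))
a=cen(S0,227,298);b=cen(T0,200,171);print(a,b,tri((S,a[:2]),(T,b[:2])))
E
```

```text
[-0.0755  0.0024  0.1528] [-0.2472  0.2365  0.1286 -0.3699  0.0955] tilt 0.4536604000605029 side 0.013783943996585677
[-0.0752  0.0005  0.1561] [ 0.0006  0.2607 -0.1072 -0.2345] tilt 0.4440720218235492 side 0.0031797425284937823
(np.float64(226.90625), np.float64(297.875), 32) (np.float64(200.0), np.float64(170.54545454545453), 11) (array([0.5274, 0.1917, 0.0946]), [0.0001641955975991394, 0.0001641955975991537])
```

```bash
echo '[[0,0,0,1.4,0.02],[0,0,0,2.8,0.02],[0,0,0,4.2,0.02],[0,0,0,5.6,0.02],[0,0,0,7,0.02],[0,0,0,8.4,0.02],[0,0,0,9.8,0.02],[0,0,0,11.2,0.02]]' > mv.in && python3 steer.py mv.in
echo '[[0,0,0,1.4,0.02],[0,0,0,2.8,0.02],[0,0,0,4.16,0.02],[0,0,0,4.16,0.02],[0,0,0,4.16,0.02],[0,0,0,4.16,0.02]]' > mv.in && python3 steer.py mv.in
```

```text
time_s: 12.17
tool_pos: [0.4303, 0.2012, 0.3403]
tool_rot: [-180.0, -0.0, -166.4]
force: [0.4, 0.9, -0.7]
grip_width: 0.028
grasp_force: 60.3
time_s: 12.67
tool_pos: [0.4304, 0.2011, 0.3403]
tool_rot: [-180.0, 0.0, 173.3]
force: [0.4, 0.8, -0.9]
grip_width: 0.0277
grasp_force: 60.3
```

In the tool's units: 0.081 m is 81, -0.0167 m is -16.7.

```bash
echo '[[-8,0,15,0,0.02],[-16.7,0,30,0,0.02],[-16.7,0,45,0,0.02],[-16.7,0,55,0,0.02],[-16.7,0,65,0,0.02],[-16.7,0,73,0,0.02],[-16.7,0,79,0,0.02],[-16.7,0,81,0,0.02]]' > mv.in && python3 steer.py mv.in
echo '[[0,0,0,0,0.02],[0,0,0,0,0.02],[0,0,0,0,0.02],[0,0,0,0,0.02],[0,0,0,0,0.02]]' > mv.in && python3 steer.py mv.in
python3 snap.py p3
python3 - <<'E'
from h import *
from cell import env
S=cv2.imread('pics/side_p3.png');T=cv2.imread('pics/top_p3.png');W=env.read_camera('wrist')['color']
c=lambda i,x,y,w,h:cv2.resize(i[y:y+h,x:x+w],(400,300),interpolation=cv2.INTER_CUBIC)
cv2.imwrite('pics/c6.png',np.vstack([np.hstack([c(S,177,260,100,75),c(T,150,133,100,75)]),np.hstack([c(W,213,150,200,150),c(S,290,120,160,120)])]))
E
```

```text
time_s: 13.33
tool_pos: [0.4465, 0.1991, 0.2586]
tool_rot: [-180.0, -0.0, 173.2]
force: [-1.2, 0.0, -0.8]
grip_width: 0.0283
grasp_force: 60.3
time_s: 13.75
tool_pos: [0.4471, 0.1992, 0.2597]
tool_rot: [180.0, 0.0, 173.2]
force: [-0.4, -0.2, -0.6]
grip_width: 0.0283
grasp_force: 60.3
[0.4471 0.1992 0.2597] [179.9954   0.0406 173.1929] [0.5217 0.1904 0.1067] [228.5763 295.3977] [199.1064 171.5394]
```

View pics/c6.png

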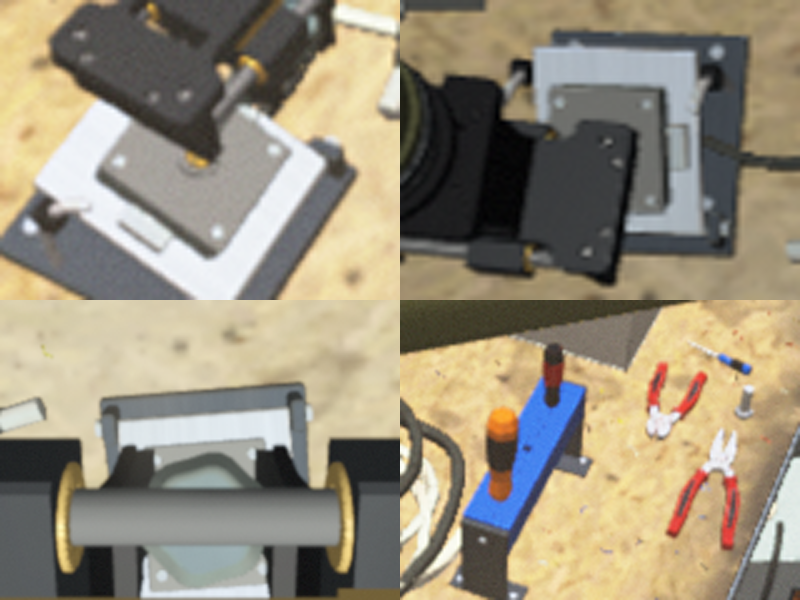

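```bash
python3 -c "
from cell import env
print(env.sign_off())"
```

```text
the job is handed in; nothing more can be done
None
```

I handed the job in at 13.8 s with the grey screwdriver held still over the brass screw. By calculation its tip is about 12 mm above the screw and its shaft tilted 0.45 rad. In the final pictures the gripper hid the tip, so its position there comes from earlier views. I measured the lid slope at about 0.41 rad, just below the stated 0.45 to 0.66, and `env.sign_off()` returned no verdict.

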